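# Second magnifier on the bench hook

### The arm

A 6-joint arm with a two-finger parallel gripper is mounted at the origin on the work surface. World frame = base frame: x ahead of the robot, y to its left, z up, the work surface at z = 0. Lengths are in m, angles in rad, forces in N, time in s.
With the tool pointing down it reaches from about 0.35 to 0.775 m from the base axis. Payload 5.5 kg.
Tool frame: the origin (TCP) lies on the centre line of the jaws, within the pads' length; the fingertips stand 11 mm ahead of it and the grasp point (between the pads) lies 8 mm behind it (env.tip_reach is the distance from the TCP to the fingertips, in m); z points along the fingers, x is the direction in which the jaws open and shut, and the axes are right-handed (so a half turn about z gives the same grasp; the last joint's range is limited). The gripper opens to 85 mm and grips with 20 to 120 N. Pads are 22 mm wide; open, the fingers measure 114 mm over their backs; the gripper's body (76 mm by 85 mm) begins 54 mm behind the grasp point. The pads swing forward as they close: fully open they stand 13 mm farther back than shut.
Start: joints at [1.068, 0.313, 0.046, 1.304, 0, 1.431], TCP at [0.204, 0.538, 0.242] pointing down, gripper open.
Joint ranges: [-2.76, 2.76], [-0.86, 1.69], [-1.03, 1.26], [-2.2, 2.34], [-1.47, 1.5], [-3.14, 3.14]. Speed limits (rad/s): [2.57, 2.57, 3.14, 3.14, 3.14, 3.14].

### API

Orientations are given as a unit quaternion [w, x, y, z].
In Python, from workcell import env gives the robot as it stands.
- The arm moves only by the tool carry_out, never from a script. Its argument "moves" is one flat list of numbers, 7 for each row, row after row: the gripper command: -1 is shut, 1 is fully open, values between are in proportion, then the shift along the tool's x, y, z in m, then the turn, a rotation vector about the tool's x, y, z in degrees. A call has exactly 5 rows; each row shifts and turns the pose as measured when the row begins, along the tool's axes as they then stand; what a row does not reach is not made up. A row lasts 1/8 s, in which the tool goes at most 62.5 mm and 10.7 degrees, less where a joint would pass 70% of its speed; a pose out of reach is approached as far as the arm can. A call is refused whole if a number of a shift passes 0.0625 or a number of a turn 10.7, either way. A call with a gripper value outside its range is refused whole. The fingers move at their own pace and stop on an object; "squeeze" is the grip in N (left out, the last holds). Time passes only in rows, so rows that do not move let the fingers close, or fill a call up. It gives the time, the measured TCP pose, the force and the opening at its end, in the units of the state.
- env.get_state(): the state, without advancing time (a new reading comes with each control period).
- env.read_camera(name): name is "scene" or "side" or "wrist"; returns the picture (384x512x3 uint8, red, green, blue); there is no depth.
- env.calibration(name): a dict with "camera_matrix" (3x3 intrinsics, pixels), "k1" (the pictures are not rectified: a ray, as slopes to the right and down, at radius r is drawn at 1 + k1 r^2 times it, then the intrinsics apply), "rvec" (rotation vector, rad) and "tvec" (3), from world to camera coordinates, as OpenCV has them; the wrist camera has in their place "hand_eye" (4x4, takes a point from camera to tool coordinates, whose origin is the TCP and whose axes are the tool frame's). Camera axes: x right, y down, z forward; pixel columns grow to the right and rows downward; lengths in m; the calibration is good to about 2 mm. A picture is of the moment at which its call begins: read the wrist's pose just before it. calibration takes no time and is no camera call.
- env.hand_in(): hands the job in, once; it reports no verdict.
The state is a dict: "clock": time; "joint_pos": joint angles; "qvel": joint speeds; "tau": joint torques, N m; "tcp_pos": TCP position; "orientation": TCP orientation; "wrist_force": force on the tool from outside, world axes, zero at the start; "ft_torque": the same for the moment, N m; "finger_gap": finger opening in m.
Only numpy, scipy, OpenCV 4.12 (cv2) and the standard library are available. Lean on these libraries where they do the work, as an engineer would, in place of code of your own. Each camera call takes 0.05 s, during which the arm holds its last target. There are 200 camera calls.

### The job

Take the rectangular hand magnifier by its loop out of the slotted wooden rack and hang it, without letting it drop, on the hook in front of the round magnifier that already hangs there. With it, slide the round one back along the hook until you feel it come firmly up against the stop collar: a light, definite push, since these are glass instruments. Leave both hanging still behind the hook's nose, touching each other, and disturb nothing else.

Things in the scene. Friction and masses are not known exactly. Their poses are not given: they have to be found in the camera images.
- magnifier: Rectangular hand magnifier (about 0.14 kg), 156 mm tall: steel lens frame 70 wide x 56 high x 8 mm thick, black handle above it, steel loop on top. Starts upright, loop up, in a slot of the rack; may lean 3 degrees. Origin: centre of its underside; z up, y across its width, x through its thickness; both faces alike. The mirror has the same frame but no loop.
- magnifier_loop (a point): Point 148 mm above the magnifier's underside: middle of the underside of the loop's top bar, which is to rest on the rod. Loop: flat upright frame 40 mm wide (y), 46 high, 10 thick (x), bars 8 mm, opening 24 wide x 30 high with bevelled upper corners. Its top is 8 mm above this point, its straight outer sides reach 38 mm below it: grip it across the 40 mm from above.
- rack: Fixed wooden rack, 150 (x) x 110 (y) x 52 mm high, with three slots in its top at x = -45, 0 and +45 mm, each 10 mm (x) by 72 mm (y) and 40 mm deep. Magnifier, mirror and scale plate stand in them in any order. Origin: centre of its underside; z up.
- stand: Fixed hook stand: base plate 140 x 110 x 10 mm, post at x = +55 mm, head on the post up to 227 mm high. From the head a level round rod (the hook, 8 mm diameter, y = 0, its top at z = 220 mm) runs towards -x and ends in an upturned nose. Origin: centre of the base's underside; z up; -x points out along the hook.
- rod_top (a point): Point on top of the rod, above the stand's origin, same axes. A brass stop collar (26 mm diameter, 10 mm long) is clamped on the rod behind the round magnifier. It stays put, but where is not reported: front face anywhere from x = -6 to +31 mm of this point; feel for it. Magnifiers slide on the rod with under 1 N of drag; 3 to 7 N against the collar is right, over 10 N too much.
- nose_top (a point): Tip of the hook's upturned nose, 12 mm above the rod's top and 65 mm to the -x side of the stand's origin. The nose spans x = -69 to -58 mm of the stand, 8 mm wide in y. The rod behind it is free up to the round magnifier.
- hung: Round hand magnifier (about 0.1 kg) that already hangs on the rod: lens rim of 62 mm diameter, 8 mm thick, at the bottom, black handle, steel loop on top, 139 mm tall. Origin: lowest point of the lens rim; z up, y across its width, x through its thickness.
- hung_loop (a point): Point 133 mm above the round magnifier's origin: middle of the underside of its loop's top bar, where it rests on the rod. Loop 28 mm wide (y), 36 high, 10 thick (x), bars 6 mm. It starts at x = -22 to -12 mm of the stand, 1 to 48 mm short of where the collar stops it.
- mirror: Bystander in the rack: inspection mirror, frame as the magnifier's, straight black handle without a loop, 122 mm tall. Origin: centre of its underside.
- scale_plate: Bystander in the rack: white photographic scale plate with black squares, 70 wide x 118 high x 6 mm (8 mm at the foot). Origin: centre of its underside.
- jar: Bystander: white-lidded jar, 44 mm diameter, 65 mm high, between the rack and the stand. Origin: centre of its underside.
- tray: Bystander: white open tray 90 x 120 x 28 mm with a small wooden whorl in it, beyond the jar. Origin: centre of its underside.

How it is judged:
On the way, in this order (a step that is already met when the one before it is completed fails the run):
1. the rectangular magnifier is lifted clear of the rack (z of magnifier_loop in the frame of rack above 0.205 m), for 0.1 s.
2. its loop round the rod behind the nose, it presses the round magnifier back against the stop collar with 2 N or more (contact force between magnifier and hung above 2 N and x of magnifier_loop in the frame of stand between -0.028 and 0.022 m and y of magnifier_loop in the frame of stand between -0.006 and 0.006 m and z of magnifier_loop in the frame of stand between 0.217 and 0.24 m and x of hung_loop in the frame of stand between -0.014 and 0.031 m and y of hung_loop in the frame of stand between -0.006 and 0.006 m and z of hung_loop in the frame of stand between 0.217 and 0.224 m), for 0.2 s.
At the end, for the whole second after the job is handed in: Both hang at rest on the rod behind the nose, top bars resting on it (3 mm in height, 6 mm sideways), upright within 7 degrees: the round one behind, the rectangular one in front of it, loop points at most 14 mm apart (touching, or a gap under about 4 mm) (x of magnifier_loop in the frame of stand between -0.028 and 0.022 m and y of magnifier_loop in the frame of stand between -0.006 and 0.006 m and z of magnifier_loop in the frame of stand between 0.217 and 0.223 m and x of hung_loop in the frame of stand between -0.016 and 0.031 m and y of hung_loop in the frame of stand between -0.006 and 0.006 m and z of hung_loop in the frame of stand between 0.217 and 0.223 m and distance between magnifier_loop and hung_loop below 0.014 m and angle between each of magnifier, hung's own z axis and vertical below 0.12 rad and linear speed of each of magnifier, hung below 0.02 m/s and contact force between each of magnifier, hung and stand above 0.3 N).
It fails at once if the round magnifier is lifted off or knocked off the hook (z of hung_loop in the frame of stand below 0.214 m or z of hung_loop in the frame of stand above 0.23 m).
It fails at once if more than 10 N between the two magnifiers, or more than 15 N by either of them or the robot on the stand or collar (contact force between magnifier and hung above 10 N or contact force between any of magnifier, hung, the arm and stand above 15 N).
It fails at once if the magnifier is let fall (contact force between magnifier and the fingers below 0.05 N and linear speed of magnifier above 0.3 m/s).
It fails at once if mirror or scale plate shifted by over 12 mm, jar or tray by over 15 mm (distance of any of mirror, scale_plate from where it was at the start of the episode above 0.012 m or distance of any of jar, tray from where it was at the start of the episode above 0.015 m).
It also fails if it takes over 69 s, if anything falls off the work surface, if the arm or the gripper's body presses on something with over 40 N, if the wrist force passes 120 N, or if a joint passes its speed limit or range.

## Working session

There is one attempt and no reset: what is moved stays moved. The work goes in short steps, Python scripts to look and compute and a tool call to move; the robot and the scene stay as the last step left them, time stands still between calls to the robot, and variables do not carry over. Pictures are saved under pics/ and viewed, about 8 in all and at most 12, crops included, and the job is handed in when it is done.

Besides the shell and the picture viewer there is one more tool, called after "Emit:" as name(argument=value, ...) on one line, values as JSON. carry_out: Moves the arm, as the interface text tells. Its arguments: {"type":"object","properties":{"moves":{"type":"array"},"squeeze":{"type":"number"}},"required":["moves"]}

```bash
mkdir -p pics; cat > h.py <<'E'
import numpy as np, cv2
from scipy.spatial.transform import Rotation as R
from workcell import env
def pose():
    s=env.get_state(); q=s['orientation']; return np.array(s['tcp_pos']),R.from_quat([q[1],q[2],q[3],q[0]]).as_matrix()
def cam(n,p=None):
    c=env.calibration(n);K=np.array(c['camera_matrix'])
    if n=='wrist':
        t,r=p or pose();H=np.array(c['hand_eye']);Rc=r@H[:3,:3];o=r@H[:3,3]+t
    else:
        Rw=cv2.Rodrigues(np.array(c['rvec'],float))[0];Rc=Rw.T;o=-Rw.T@np.array(c['tvec']).ravel()
    return K,c['k1'],Rc,o
def ray(C,u,v):
    K,k1,Rc,o=C
    x=cv2.undistortPoints(np.array([[[u,v]]],float),K,np.array([k1,0,0,0.]))[0,0]
    d=Rc@np.array([x[0],x[1],1]);return o,d/np.linalg.norm(d)
def onz(C,u,v,z):
    o,d=ray(C,u,v);return o+d*(z-o[2])/d[2]
def proj(C,P):
    K,k1,Rc,o=C;P=np.atleast_2d(P)
    return cv2.projectPoints(((P-o)@Rc).reshape(-1,1,3),np.zeros(3),np.zeros(3),K,np.array([k1,0,0,0.]))[0][:,0]
def tri(r1,r2):
    (a,d),(b,e)=r1,r2
    s=np.linalg.lstsq(np.c_[d,-e],b-a,rcond=None)[0];p,q=a+s[0]*d,b+s[1]*e
    return (p+q)/2,np.linalg.norm(p-q)
def snap(n,f):
    p=pose();im=env.read_camera(n);cv2.imwrite('pics/'+f,im[:,:,::-1]);return im,cam(n,p if n=='wrist' else None)
E
python3 - <<'E'
from h import *
print(env.get_state())
a,C=snap('scene','a.png');b,D=snap('side','b.png');w,_=snap('wrist','w.png')
cv2.imwrite('pics/ab.png',np.vstack([np.hstack([cv2.resize(a,(400,300)),cv2.resize(b,(400,300))]),np.hstack([cv2.resize(w,(400,300))]*2)])[:,:,::-1])
print(C[3],C[2][:,2],D[3],D[2][:,2],C[0],env.calibration('wrist'),env.tip_reach)
E
```

```text
{'clock': 0.0, 'joint_pos': array([ 1.06842887e+00,  3.14021123e-01,  4.49795327e-02,  1.30356156e+00,
       -2.27086973e-07,  1.43122803e+00]), 'qvel': array([-0.00031466,  0.00042553,  0.00142692, -0.0008487 , -0.00144442,
       -0.00028623]), 'tau': array([-8.21970571e-04, -4.80630898e+01,  2.98530489e+01,  1.96262891e-02,
       -2.08869592e-04, -1.98039413e-05]), 'tcp_pos': array([0.2038246 , 0.53715476, 0.24139726]), 'orientation': array([ 4.04750797e-04,  8.23070916e-01,  5.67937893e-01, -8.07666628e-04]), 'wrist_force': array([0.33307677, 1.1955849 , 0.57380726]), 'ft_torque': array([-0.03621363, -0.03452951, -0.01574965]), 'finger_gap': 0.08556766890660476}
[1.13662351 0.19772326 0.61446011] [-0.73241694 -0.25399258 -0.63170658] [ 0.28052626 -0.63945787  0.8212297 ] [ 0.33835854  0.64512841 -0.68507141] [[364.33170921   0.         251.91178215]
 [  0.         364.33170921 188.2775253 ]
 [  0.           0.           1.        ]] {'camera_matrix': array([[266.92681528,   0.        , 259.42444275],
       [  0.        , 266.92681528, 194.33510217],
       [  0.        ,   0.        ,   1.        ]]), 'k1': -0.05179778838131397, 'hand_eye': array([[ 9.99999990e-01, -2.82779675e-05, -1.37070996e-04,
         6.10410573e-04],
       [ 7.12778375e-05,  9.45749375e-01,  3.24897082e-01,
        -8.22450000e-02],
       [ 1.20447380e-04, -3.24897089e-01,  9.45749368e-01,
        -1.31521081e-01],
       [ 0.00000000e+00,  0.00000000e+00,  0.00000000e+00,
         1.00000000e+00]])} 0.011
```

View pics/a.png

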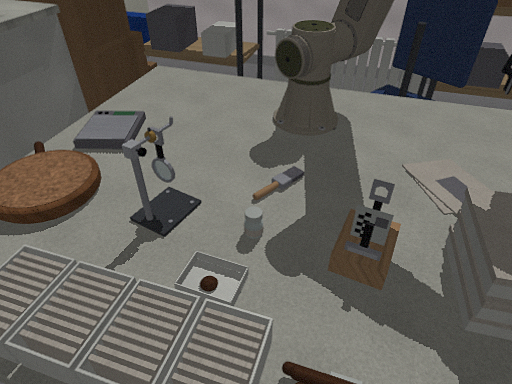

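View pics/b.png

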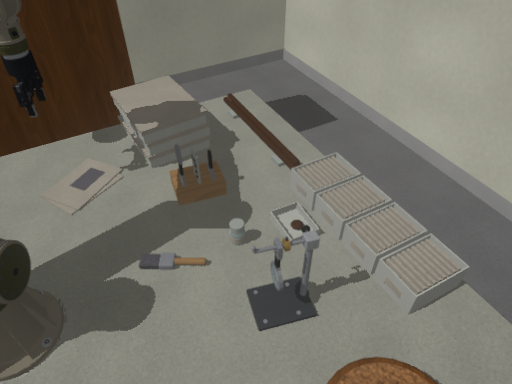

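The scene view shows the rack at (365,245) with the magnifier's loop at about (381,187). The stand is at (160,185) with its nose at (171,122), and the jar is at (253,220). In the side view the rack is at (198,183) and the nose at (256,249). I'll enlarge these areas next.

```bash
python3 - <<'E'
import cv2,numpy as np
a=cv2.imread('pics/a.png');b=cv2.imread('pics/b.png')
f=lambda im,x,y:cv2.resize(im[y:y+100,x:x+133],(400,300),interpolation=cv2.INTER_CUBIC)
cv2.imwrite('pics/c.png',np.vstack([np.hstack([f(a,310,165),f(a,95,105)]),np.hstack([f(b,135,125),f(b,220,215)])]))
E
```

```text
(no output)
```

View pics/c.png

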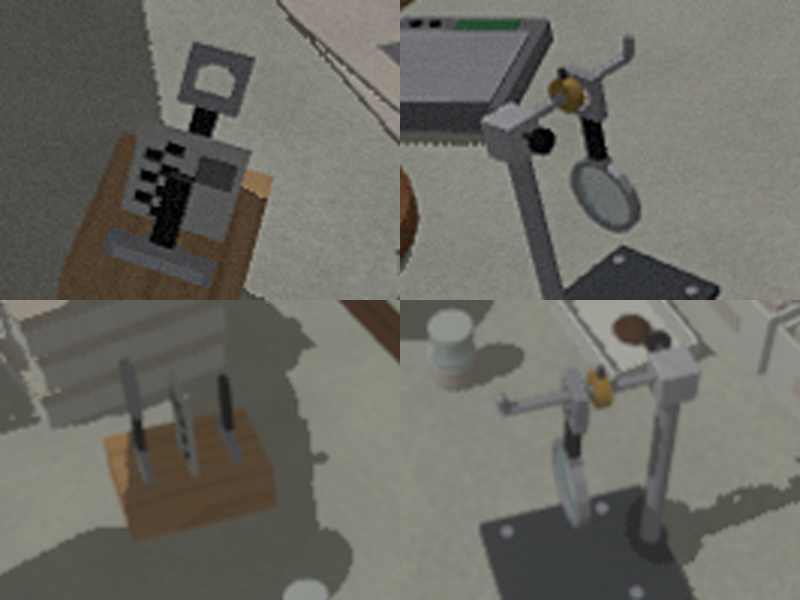

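The crops show the magnifier in the rack slot nearest the robot, with the scale plate and then the mirror beyond it. The collar is brass, right behind the round magnifier. I'll triangulate roughly from both views.

```bash
python3 - <<'E'
from h import *
S,D=cam('scene'),cam('side');np.set_printoptions(precision=4,suppress=True)
sc=lambda x,y:ray(S,x,y); sd=lambda x,y:ray(D,x,y)
print('looptop',tri(sc(384.4,181.5),sd(177.0,145)))
for u,v in [(373.9,179),(394.8,184)]: print('corner z=.168',onz(S,u,v,.165))
for u,v in [(369.2,198.2),(390.8,203.9)]: print('corner z=.122',onz(S,u,v,.122))
print('nose',tri(sc(171.2,118.3),sd(254.3,247.2)))
B=np.array([onz(D,u,v,.01) for u,v in [(247,297),(302,280),(317,308),(259,326)]]);print('base',B,B.mean(0))
B=np.array([onz(S,u,v,.01) for u,v in [(131,209),(173,189),(201,207),(163,233)]]);print('base',B,B.mean(0))
# rack top outline in side crop
for u,v in [(105,437),(241,408),(275,475),(133,512)]: print('rack',onz(D,135+u/3.0075,125+(v-300)/3,.052))
print(onz(D,135+133/3,125+240/3,0),onz(D,135+275/3,125+208/3,0))
print('jar',tri(sc(253.5,210),sd(237,221)))
E
```

```text
looptop (array([0.521 , 0.2602, 0.1739]), np.float64(0.004983802428112497))
corner z=.168 [0.5102 0.2395 0.165 ]
corner z=.168 [0.5139 0.2794 0.165 ]
corner z=.122 [0.5198 0.2394 0.122 ]
corner z=.122 [0.5241 0.282  0.122 ]
nose (array([ 0.5134, -0.2059,  0.227 ]), np.float64(0.0012261674503117874))
base [[ 0.5104 -0.1746  0.01  ]
 [ 0.6523 -0.1968  0.01  ]
 [ 0.6397 -0.2788  0.01  ]
 [ 0.499  -0.2541  0.01  ]] [ 0.5753 -0.2261  0.01  ]
base [[ 0.6061 -0.301   0.01  ]
 [ 0.5042 -0.2407  0.01  ]
 [ 0.545  -0.141   0.01  ]
 [ 0.6531 -0.1857  0.01  ]] [ 0.5771 -0.2171  0.01  ]
rack [0.4985 0.3158 0.052 ]
rack [0.642  0.2922 0.052 ]
rack [0.6268 0.1768 0.052 ]
rack [0.4835 0.1938 0.052 ]
[0.4828 0.2109 0.    ] [0.6285 0.1849 0.    ]
jar (array([0.5773, 0.007 , 0.0712]), np.float64(0.00019811172141642692))
```

Emit:
carry_out(moves=[1,-0.021,0.055,-0.006,0,0,0,1,-0.021,0.055,-0.006,0,0,0,1,-0.021,0.055,-0.006,0,0,0,1,-0.021,0.055,-0.006,0,0,0,1,-0.021,0.055,-0.006,0,0,0])

```text
clock: 0.78
tcp_pos: [0.4264, 0.3395, 0.2699]
orientation: [0.0, 0.82, 0.572, -0.002]
wrist_force: [0.8, -0.2, -0.6]
finger_gap: 0.0852
```

Emit:
carry_out(moves=[1,-0.022,0.052,0,0,0,0,1,-0.022,0.052,0,0,0,0,1,0,0,0,0,0,-7,1,0,0,0,0,0,-7,1,0,0,0,0,0,0])

```text
clock: 1.4
tcp_pos: [0.515, 0.2546, 0.2682]
orientation: [-0.0, 0.745, 0.667, -0.003]
wrist_force: [-0.3, 0.0, -0.1]
finger_gap: 0.0854
```

```bash
python3 - <<'E'
from h import *
print(pose()); w,_=snap('wrist','w1.png')
cv2.imwrite('pics/w1b.png',cv2.resize(w,(800,600),interpolation=cv2.INTER_CUBIC)[:,:,::-1])
np.savez('w1.npz',t=pose()[0],r=pose()[1])
E
```

```text
(array([0.51496081, 0.25458911, 0.26815141]), array([[ 0.11071253,  0.99384159, -0.00465105],
       [ 0.9938437 , -0.11073   , -0.00368314],
       [-0.00417547, -0.00421465, -0.9999824 ]]))
```

View pics/w1b.png

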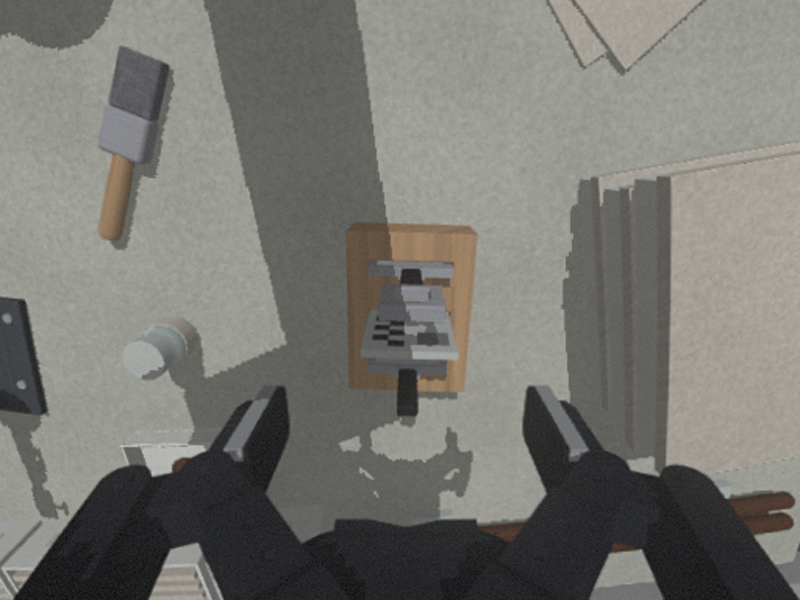

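```bash
python3 - <<'E'
import cv2
w=cv2.imread('pics/w1.png')
cv2.imwrite('pics/w1c.png',cv2.resize(w[140:260,215:315],(800,960),interpolation=cv2.INTER_CUBIC)[:600] if 0 else cv2.resize(w[158:240,222:310],(644,600),interpolation=cv2.INTER_CUBIC))
E
```

```text
(no output)
```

View pics/w1c.png

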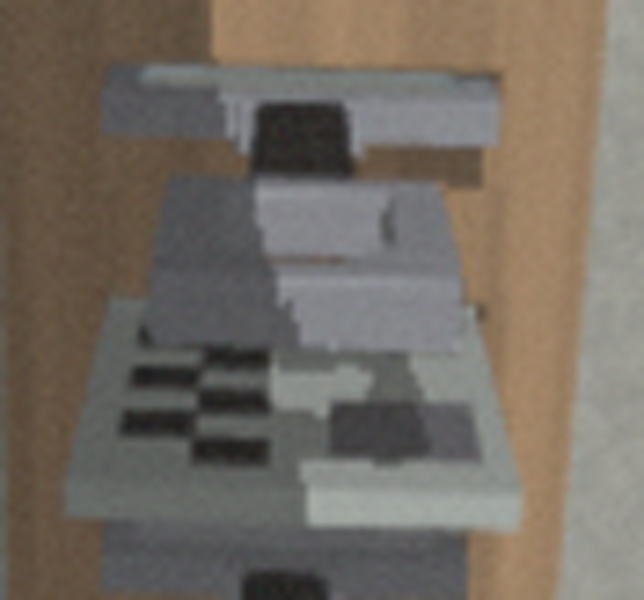

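The crop shows the loop's top face with corners at about (152,263), (460,263), (465,350) and (143,342). The scale plate is below it and the handle and frame above it.

```bash
python3 - <<'E'
from h import *
z=np.load('w1.npz');C=cam('wrist',(z['t'],z['r']));np.set_printoptions(precision=4,suppress=True)
f=lambda u,v,h:onz(C,222+u/7.318,158+v/7.318,h)
P=np.array([f(u,v,.168) for u,v in [(152,263),(460,263),(465,350),(143,342)]]);c=P.mean(0)
print(P,c,np.linalg.norm(P[0]-P[1]),np.linalg.norm(P[2]-P[3]))
fr=[f(u,v,.068) for u,v in [(102,133),(500,145)]];print('frame',fr,np.mean(fr,0)) # frame top? front edge
E=(P[1]+P[2]-P[0]-P[3])/2;print('yaw from y',np.degrees(np.arctan2(-E[0],E[1])))
# rack top corners in 800x600 img
g=lambda u,v,h:onz(C,u/1.5625,v/1.5625,h)
Q=[g(u,v,.052) for u,v in [(348,229),(475,234),(465,391),(349,389)]];print(np.array(Q),np.mean(Q,0))
S=cam('scene');print(proj(S,c),proj(cam('side'),c))
print('tool', z['r'].T@(c-z['t']))
E
```

```text
[[0.5098 0.2397 0.168 ]
 [0.514  0.278  0.168 ]
 [0.5257 0.2777 0.168 ]
 [0.5202 0.2371 0.168 ]] [0.5174 0.2581 0.168 ] 0.03861824134731689 0.04098652226537992
frame [array([0.5177, 0.2234, 0.068 ]), array([0.5275, 0.2926, 0.068 ])] [0.5226 0.258  0.068 ]
yaw from y -7.086392329627815
[[0.4803 0.2097 0.052 ]
 [0.4962 0.3146 0.052 ]
 [0.6442 0.2966 0.052 ]
 [0.6301 0.1872 0.052 ]] [0.5627 0.252  0.052 ]
[[383.7318 181.7459]] [[176.98   148.1042]]
tool [0.0041 0.0026 0.1001]
```

Emit:
carry_out(moves=[1,0.004,0.003,0.03,0,0,0.7,1,0,0,0.045,0,0,0,1,0,0,0.045,0,0,0,1,0,0,0.003,0,0,0,1,0,0,0,0,0,0], squeeze=40)

```text
clock: 2.08
tcp_pos: [0.518, 0.2602, 0.1448]
orientation: [0.001, 0.752, 0.659, -0.001]
wrist_force: [0.1, 0.5, 0.1]
finger_gap: 0.0854
```

```bash
python3 - <<'E'
from h import *
np.set_printoptions(precision=4,suppress=True)
t,r=pose();print(t,r);print('err tool',r.T@(np.array([.5174,.2581,.142])-t))
E
```

```text
[0.518  0.2602 0.1448] [[ 0.1301  0.9915 -0.0008]
 [ 0.9915 -0.1301 -0.0022]
 [-0.0023 -0.0005 -1.    ]]
err tool [-0.0021 -0.0003  0.0028]
```

Emit:
carry_out(moves=[0.3,-0.002,0,0.002,0,0,0,-0.2,0,0,0,0,0,0,-1,0,0,0,0,0,0,-1,0,0,0,0,0,0,-1,0,0,0,0,0,0], squeeze=40)

```text
clock: 2.7
tcp_pos: [0.5203, 0.259, 0.1477]
orientation: [0.002, 0.752, 0.659, 0.002]
wrist_force: [0.4, -0.6, -2.5]
finger_gap: 0.0393
```

Emit:
carry_out(moves=[-1,0,0,-0.015,0,0,0,-1,0,0,-0.02,0,0,0,-1,0,0,-0.025,0,0,0,-1,0,0,-0.025,0,0,0,-1,0,0,0,0,0,0])

```text
clock: 3.32
tcp_pos: [0.5199, 0.2591, 0.2382]
orientation: [0.002, 0.752, 0.659, 0.003]
wrist_force: [-0.6, -0.7, -1.8]
finger_gap: 0.0394
```

```bash
python3 - <<'E'
from h import *
np.set_printoptions(precision=4,suppress=True)
t,r=pose();print(t,r);a,_=snap('scene','a2.png');b,_=snap('side','b2.png')
f=lambda im,x,y:cv2.resize(im[y:y+100,x:x+133],(400,300),interpolation=cv2.INTER_CUBIC)
cv2.imwrite('pics/c2.png',np.hstack([f(a,310,130),f(b,115,90)])[:,:,::-1])
E
```

```text
[0.5199 0.2591 0.2382] [[ 0.131   0.9914  0.0075]
 [ 0.9914 -0.131   0.0004]
 [ 0.0014  0.0074 -1.    ]]
```

View pics/c2.png

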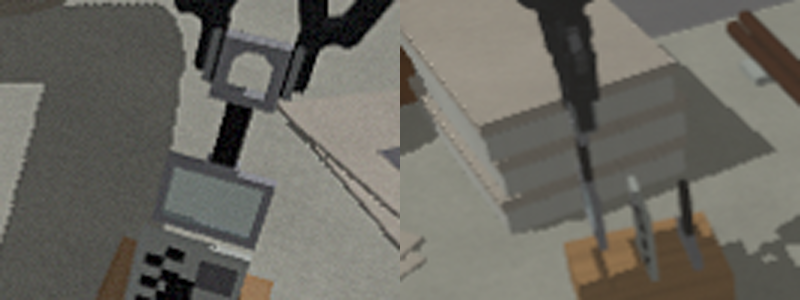

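The magnifier hangs straight in the jaws, gripped at the loop, and is clear of the rack. The bystanders haven't moved. Next I carry it along -y.

Emit:
carry_out(moves=[-1,-0.03,-0.004,0,0,0,0,-1,-0.05,-0.004,0,0,0,0,-1,-0.05,-0.004,0,0,0,0,-1,-0.05,-0.004,0,0,0,0,-1,-0.05,-0.004,0,0,0,0])

```text
clock: 4.05
tcp_pos: [0.4647, 0.03, 0.2281]
orientation: [-0.002, 0.75, 0.662, -0.003]
wrist_force: [1.3, -0.1, -1.2]
finger_gap: 0.0394
```

```bash
python3 - <<'E'
from h import *
print(env.get_state()['joint_pos'],pose())
E
```

```text
[-0.10652717  0.11310429 -0.2428068   1.2214964  -0.00261896  0.01735543] (array([0.46471365, 0.03000161, 0.22812493]), array([[ 0.12354802,  0.99231494, -0.00685207],
       [ 0.99233483, -0.12356363, -0.00190118],
       [-0.00273324, -0.00656466, -0.99997472]]))
```

Emit:
carry_out(moves=[-1,0,0,-0.005,0,0,10.5,-1,0,0,-0.005,0,0,10.5,-1,0,0,-0.002,0,0,10.5,-1,0,0,0,0,0,10.5,-1,0,0,0,0,0,10.5])

```text
clock: 4.68
tcp_pos: [0.4595, 0.0259, 0.2336]
orientation: [-0.002, 0.968, 0.251, -0.009]
wrist_force: [0.2, 0.6, -1.3]
finger_gap: 0.0392
```

Emit:
carry_out(moves=[-1,0,0,0,0,0,10.5,-1,0,0,0,0,0,10.5,-1,0,0,0,0,0,10.5,-1,0,0,0,0,0,10.5,-1,0,0,0,0,0,10.5])

```text
clock: 5.3
tcp_pos: [0.4549, 0.0263, 0.2265]
orientation: [0.003, 0.977, -0.213, -0.016]
wrist_force: [-0.5, -0.4, -1.6]
finger_gap: 0.0394
```

Emit:
carry_out(moves=[-1,0,0,0,0,0,10.5,-1,0,0,0,0,0,10.5,-1,0,0,0,0,0,10.5,-1,0,0,0,0,0,10.5,-1,0,0,0,0,0,10.5])

```text
clock: 5.92
tcp_pos: [0.4503, 0.0269, 0.2194]
orientation: [0.013, 0.775, -0.632, -0.018]
wrist_force: [-0.7, 0.5, -1.8]
finger_gap: 0.0394
```

```bash
python3 - <<'E'
from h import *
np.set_printoptions(precision=4,suppress=True)
t,r=pose();print(env.get_state()['joint_pos'],t,r, np.degrees(np.arctan2(r[1,0],r[0,0])))
E
```

```text
[-0.1166  0.1198 -0.2578  1.2376 -0.0031  2.8217] [0.4503 0.0269 0.2194] [[ 0.2017 -0.9784 -0.0444]
 [-0.9794 -0.202   0.0021]
 [-0.011   0.0431 -0.999 ]] -78.36179646379927
```

Emit:
carry_out(moves=[-1,0,0,-0.003,1.3,0.3,10.3,-1,0,0,-0.003,1.3,0.3,10.3,-1,0.04,-0.01,-0.003,0,0,0,-1,0.05,-0.013,-0.003,0,0,0,-1,0.05,-0.013,-0.003,0,0,0])

```text
clock: 6.55
tcp_pos: [0.4594, -0.1285, 0.2271]
orientation: [-0.001, -0.656, 0.755, 0.005]
wrist_force: [1.0, 0.1, -1.8]
finger_gap: 0.0394
```

```bash
cat > st.py <<'E'
from h import *
np.set_printoptions(precision=4,suppress=True)
t,r=pose();s=env.get_state();print(t,'yaw',np.degrees(np.arctan2(r[1,0],r[0,0])),'tilt fix deg',np.degrees(np.cross([0,0,1],r.T@[0,0,-1])),'F',s['wrist_force'],'T',s['ft_torque'])
E
python3 st.py
```

```text
[ 0.4594 -0.1285  0.2271] yaw -98.0807649433338 tilt fix deg [ 0.5053  0.2729 -0.    ] F [ 0.9606  0.084  -1.8253] T [ 0.0081 -0.091   0.0565]
```

Emit:
carry_out(moves=[-1,0.03,-0.007,0,0.5,0.3,1,-1,0.03,-0.007,0,0,0,0,-1,0.013,-0.003,0,0,0,0,-1,0,0,0,0,0,0,-1,0,0,0,0,0,0])

```text
clock: 7.18
tcp_pos: [0.4621, -0.2064, 0.2211]
orientation: [-0.001, -0.647, 0.763, 0.005]
wrist_force: [0.4, -0.2, -1.4]
finger_gap: 0.0392
```

```bash
python3 st.py; python3 - <<'E'
from h import *
t,r=pose();np.savez('w2.npz',t=t,r=r);w,_=snap('wrist','w2.png')
cv2.imwrite('pics/w2b.png',cv2.resize(w,(800,600),interpolation=cv2.INTER_CUBIC)[:,:,::-1])
E
```

```text
[ 0.4621 -0.2064  0.2211] yaw -99.40682464889939 tilt fix deg [ 0.5063  0.2078 -0.    ] F [ 0.375  -0.1828 -1.3712] T [-0.0328 -0.0092  0.0584]
```

View pics/w2b.png

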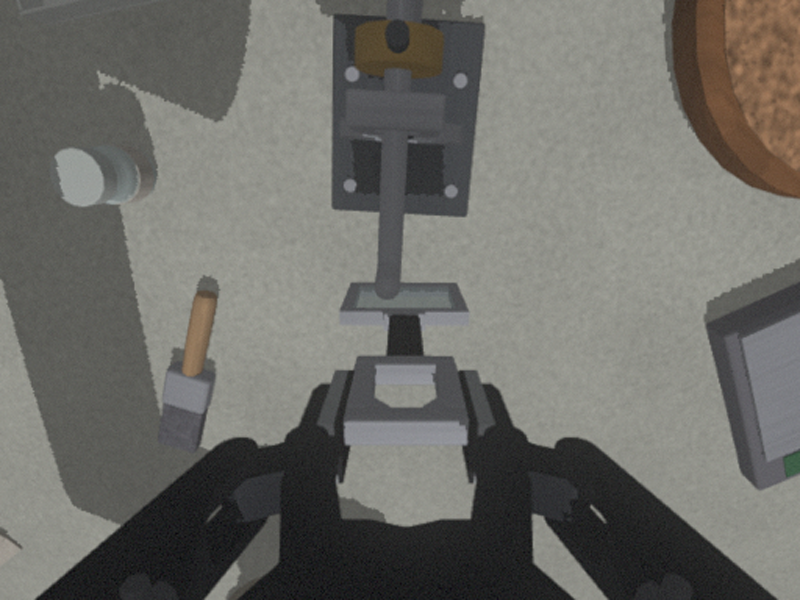

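The view shows the rod running from the nose, about (388,290), up to the collar, about (398,55). The round loop is at (395,112). The held loop's opening is at (405,385), with its top bar at (405,430). I'll fit the rod's centreline and the loop's edges.

```bash
python3 - <<'E'
from h import *
np.set_printoptions(precision=4,suppress=True)
im=cv2.GaussianBlur(cv2.cvtColor(cv2.imread('pics/w2.png'),cv2.COLOR_BGR2GRAY),(3,5),0).astype(float)
z=np.load('w2.npz');C=cam('wrist',(z['t'],z['r']));r,t=z['r'],z['t']
P=[]
def sub(g,i): a,b,c=g[i-1:i+2];return i+.5*(a-c)/(a-2*b+c)
for y in range(142,178,4):
    g=np.gradient(im[y,230:275]);i,j=g[:43].argmin(),g[:43].argmax();i=np.clip(i,1,43);j=np.clip(j,1,43)
    a,b=230+sub(g,i),230+sub(g,j);p=onz(C,(a+b)/2,y,.216);P.append(p);print(y,a,b,p,np.linalg.norm(onz(C,a,y,.216)-onz(C,b,y,.216)))
P=np.array(P);d=np.polyfit(P[:,0],P[:,1],1);print('line',d,'yaw',np.degrees(np.arctan(d[0])))
n=onz(C,388/1.5625,285/1.5625,.232);print('nose',n,'rod y there',np.polyval(d,n[0]))
q=lambda u,v,h:onz(C,u/1.5625,v/1.5625,h)
hl=np.array([q(u,v,.226) for u,v in [(347,91),(446,95),(445,131),(343,124)]]);print('hung loop top',hl,hl.mean(0))
print('collar top front',q(398,78,.216))
# held loop top face corners at tcp+.0203
h=t[2]+.0203
L=np.array([q(u,v,h) for u,v in [(345,422),(466,422),(467,443),(345,443)]]);print('held top',L,L.mean(0))
M=(r.T@(L-t).T).T;print('held in tool',M,M.mean(0))
E
```

```text
142 241.92857142857142 257.8142857142857 [ 0.5289 -0.2123  0.216 ] 0.008042754146815042
146 241.8 257.5357142857143 [ 0.5269 -0.2119  0.216 ] 0.00800458446618011
150 241.66666666666666 257.36206896551727 [ 0.5249 -0.2114  0.216 ] 0.008022273033155692
154 241.60714285714286 257.2142857142857 [ 0.5229 -0.211   0.216 ] 0.008015658391631281
158 241.5 256.9642857142857 [ 0.5208 -0.2106  0.216 ] 0.007981022873980092
162 241.17857142857142 256.7 [ 0.5188 -0.21    0.216 ] 0.008050030197663375
166 241.22413793103448 256.42857142857144 [ 0.5167 -0.2096  0.216 ] 0.007924779422023756
170 241.01612903225805 256.32142857142856 [ 0.5146 -0.2091  0.216 ] 0.008017388255513421
174 240.5 256.12068965517244 [ 0.5125 -0.2086  0.216 ] 0.00822419466615228
line [-0.2259 -0.0929] yaw -12.729708784492473
nose [ 0.5127 -0.2093  0.232 ] rod y there -0.2086669901320098
hung loop top [[ 0.5676 -0.2074  0.226 ]
 [ 0.5621 -0.2341  0.226 ]
 [ 0.5529 -0.2326  0.226 ]
 [ 0.5595 -0.2046  0.226 ]] [ 0.5605 -0.2197  0.226 ]
collar top front [ 0.5701 -0.2219  0.216 ]
held top [[ 0.4734 -0.1889  0.2414]
 [ 0.4672 -0.2264  0.2414]
 [ 0.4592 -0.2258  0.2414]
 [ 0.4655 -0.1871  0.2414]] [ 0.4663 -0.2071  0.2414]
held in tool [[-0.0193 -0.008  -0.0203]
 [ 0.0188 -0.0081 -0.0204]
 [ 0.0195 -0.0001 -0.0204]
 [-0.0197  0.     -0.0202]] [-0.0002 -0.004  -0.0203]
```

```bash
python3 - <<'E'
from h import *
np.set_printoptions(precision=4,suppress=True)
im=cv2.GaussianBlur(cv2.cvtColor(cv2.imread('pics/w2.png'),cv2.COLOR_BGR2GRAY),(3,3),0).astype(float)
z=np.load('w2.npz');C=cam('wrist',(z['t'],z['r']));r,t=z['r'],z['t']
def sub(g,i): a,b,c=g[i-1:i+2];return i+.5*(a-c)/(a-2*b+c)
for y in (273,276,279,281):
    g=np.gradient(im[y]);i=212+g[212:232].argmax();j=288+g[288:310].argmin();a,b=sub(g,i),sub(g,j)
    w=[np.linalg.norm(onz(C,a,y,t[2]+h)-onz(C,b,y,t[2]+h)) for h in (.0203,.0163,.0123)]
    print(y,a,b,w)
col=im[255:295,250:270].mean(1);print(col.astype(int))
a,C2=snap('scene','a3.png')
cv2.imwrite('pics/a3c.png',cv2.resize(a[80:180,110:243],(798,600),interpolation=cv2.INTER_CUBIC)[:,:,::-1])
E
```

```text
273 219.92105263157896 298.0625 [np.float64(0.03856812730483096), np.float64(0.039964614590014214), np.float64(0.04136110187519748)]
276 219.675 298.75714285714287 [np.float64(0.039224926022178495), np.float64(0.04064519488872951), np.float64(0.04206546375528049)]
279 219.75 298.675 [np.float64(0.039340505973524814), np.float64(0.04076495979650885), np.float64(0.042189413619492924)]
281 220.0 298.725 [np.float64(0.039370586135730065), np.float64(0.04079612911100103), np.float64(0.04222167208627204)]
[144 144 144 145 139 119  91  78  77  78  79  79  81  89 107 128 140 141
 140 140 140 142 143 144 144 144 144 145 144 142 142 143 144 144 143 143
 143 144 145 145]
```

View pics/a3c.png

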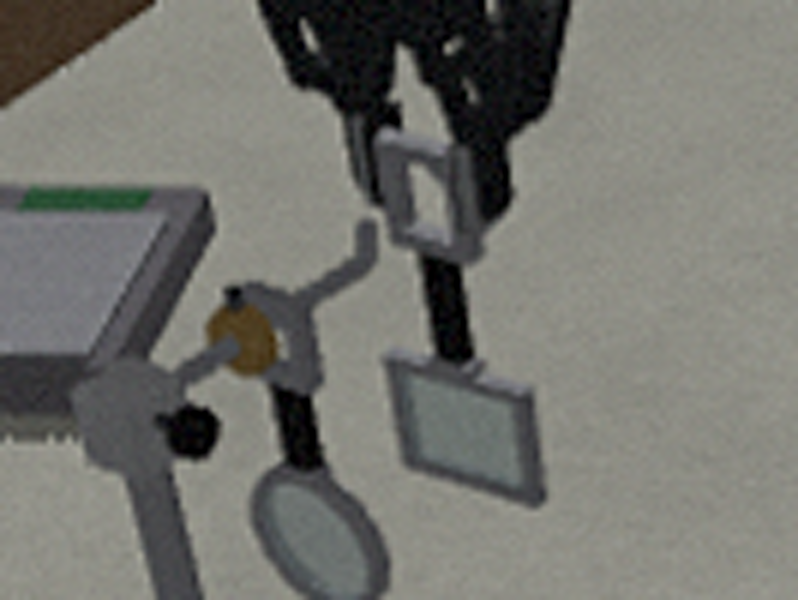

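Emit:
carry_out(moves=[-1,-0.004,0,-0.004,0.5,0.2,3.3,-1,-0.004,0,-0.002,0,0,0,-1,0,0,0,0,0,0,-1,0,0,0,0,0,0,-1,0,0,0,0,0,0])

```text
clock: 7.9
tcp_pos: [0.4642, -0.1956, 0.228]
orientation: [0.0, -0.627, 0.779, -0.0]
wrist_force: [-0.2, -0.4, -2.4]
finger_gap: 0.0394
```

```bash
cat >> st.py <<'E'
L=t-.004*r[:,1]+.011*np.array([0,0,1]);u=np.array([.9754,-.2204]);O=np.array([.5761,-.2230])
print('loop stand s,lat',(L[:2]-O)@u,(L[:2]-O)@[.2204,.9754],'z',L[2],'rodlat', 'yawerr',np.degrees(np.arctan2(r[1,0],r[0,0]))+102.73)
E
python3 st.py
```

```text
[ 0.4642 -0.1956  0.228 ] yaw -102.38679593508732 tilt fix deg [-0.0495 -0.0231  0.    ] F [-0.2115 -0.4407 -2.44  ] T [0.0226 0.0166 0.014 ]
loop stand s,lat -0.11115312847314227 0.002086470446207821 z 0.23897480789150824 rodlat yawerr 0.3432040649126833
```

Emit:
carry_out(moves=[-1,0.001,-0.01,0.001,0,0,0.3,-1,0.001,-0.01,0.001,0,0,0,-1,0,-0.005,0,0,0,0,-1,0,0,0,0,0,0,-1,0,0,0,0,0,0])

```text
clock: 8.52
tcp_pos: [0.4903, -0.2041, 0.2252]
orientation: [-0.0, -0.624, 0.781, -0.0]
wrist_force: [1.1, -0.4, -1.2]
finger_gap: 0.0392
```

```bash
python3 st.py;python3 - <<'E'
from h import *
np.savez('w3.npz',t=pose()[0],r=pose()[1]);w,_=snap('wrist','w3.png');a,_=snap('scene','a4.png')
cv2.imwrite('pics/w3b.png',np.hstack([cv2.resize(w[150:300,160:360],(400,300)),cv2.resize(a[80:180,110:243],(400,300))])[:,:,::-1])
E
```

```text
[ 0.4903 -0.2041  0.2252] yaw -102.72367822756918 tilt fix deg [-0.011  -0.0129  0.    ] F [ 1.0766 -0.4461 -1.2463] T [0.0006 0.0476 0.0382]
loop stand s,lat -0.0838518745907963 -0.000507416262895518 z 0.23616064135648218 rodlat yawerr 0.006321772430823103
```

View pics/w3b.png

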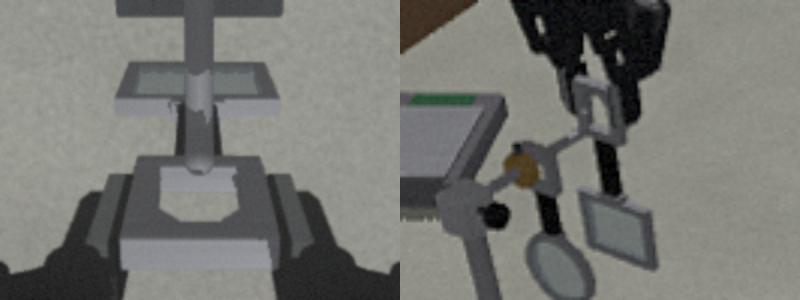

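The nose lines up with the opening in both views: x is about 200 against 199 in the wrist view. I'll pass the loop over the nose.

Emit:
carry_out(moves=[-1,0,-0.01,0,0,0,0,-1,0,-0.01,0,0,0,0,-1,0,-0.01,0,0,0,0,-1,0,-0.008,0,0,0,0,-1,0,0,0,0,0,0])

```text
clock: 9.25
tcp_pos: [0.5304, -0.2132, 0.2254]
orientation: [0.0, -0.624, 0.781, -0.001]
wrist_force: [1.2, 0.4, -1.6]
finger_gap: 0.0395
```

```bash
python3 st.py
```

```text
[ 0.5304 -0.2132  0.2254] yaw -102.72240960659519 tilt fix deg [-0.0782 -0.0274  0.    ] F [ 1.2192  0.3578 -1.5856] T [-0.0389  0.0575  0.0021]
loop stand s,lat -0.04274013406227816 -0.0005396126970313558 z 0.23641216383385882 rodlat yawerr 0.00759039340481138
```

Emit:
carry_out(moves=[-1,0,0,0.004,0,0,0,-1,0,0,0.004,0,0,0,-1,0,0,0.003,0,0,0,-1,0,0,0.001,0,0,0,-1,0,0,0,0,0,0])

```text
clock: 9.88
tcp_pos: [0.5294, -0.2128, 0.2122]
orientation: [-0.0, -0.624, 0.781, 0.0]
wrist_force: [0.5, -0.3, -1.1]
finger_gap: 0.0392
```

```bash
python3 st.py;python3 - <<'E'
from h import *
np.savez('w4.npz',t=pose()[0],r=pose()[1]);w,_=snap('wrist','w4.png');a,_=snap('scene','a5.png')
cv2.imwrite('pics/w4b.png',np.hstack([cv2.resize(w[100:300,130:397],(400,300)),cv2.resize(a[95:170,110:210],(400,300),interpolation=2)])[:,:,::-1])
E
```

```text
[ 0.5294 -0.2128  0.2122] yaw -102.73066701641395 tilt fix deg [ 0.0116 -0.008   0.    ] F [ 0.4811 -0.2962 -1.0953] T [-0.0386  0.0358 -0.0084]
loop stand s,lat -0.04380727785979784 -0.00034410335715313227 z 0.2231683442229334 rodlat yawerr -0.0006670164139421786
```

View pics/w4b.png

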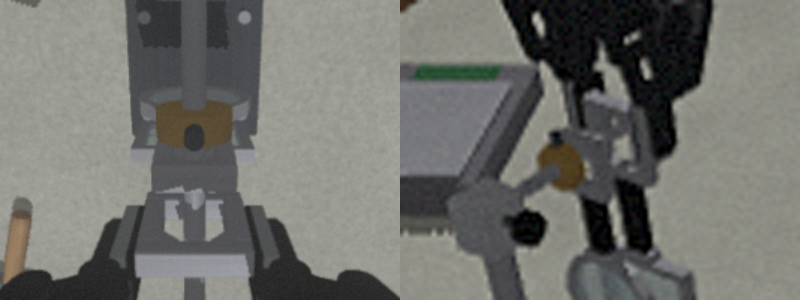

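```bash
cat > avg.py <<'E'
from h import *
F=[];T=[]
for i in range(8):
    s=env.get_state();F.append(s['wrist_force']);T.append(s['ft_torque']);env.read_camera('wrist')
F=np.array(F);m=F.mean(0);print('Favg',m.round(2),'sd',F.std(0).round(2),'axial',round(m@[.9754,-.2204,0],2),'T',np.mean(T,0).round(3),s['finger_gap'],s['clock'])
E
python3 avg.py;python3 st.py
```

```text
Favg [-0.21  0.4  -1.4 ] sd [0.37 0.37 0.64] axial -0.29 T [-0.012  0.004  0.011] 0.03940113021235325 10.325
[ 0.5296 -0.2129  0.2123] yaw -102.72849686275362 tilt fix deg [-0.0026 -0.0117  0.    ] F [ 0.3258 -1.0083 -1.1969] T [ 0.002  -0.0159  0.0188]
loop stand s,lat -0.04361526995450623 -0.00039324368177192563 z 0.2232886110828956 rodlat yawerr 0.0015031372463880643
```

Emit:
carry_out(moves=[-1,0,0,0.001,0,0,0,-1,0,0,0.0005,0,0,0,-1,0,0,0,0,0,0,-1,0,0,0,0,0,0,-1,0,0,0,0,0,0])

```text
clock: 11.0
tcp_pos: [0.5295, -0.2129, 0.2106]
orientation: [-0.0, -0.624, 0.781, -0.0]
wrist_force: [-0.7, 0.3, -1.7]
finger_gap: 0.0391
```

```bash
python3 avg.py;python3 st.py
```

```text
Favg [-0.04  0.11 -1.52] sd [0.47 0.34 0.47] axial -0.06 T [-0.002  0.016  0.008] 0.03935136238927378 11.35
[ 0.5295 -0.2129  0.2106] yaw -102.73090361825284 tilt fix deg [ 0.0029 -0.0097  0.    ] F [-0.5035 -0.9294 -1.5029] T [ 0.0317 -0.0231 -0.0122]
loop stand s,lat -0.04364225150494649 -0.00038538397349134515 z 0.22160604836299633 rodlat yawerr -0.0009036182528348036
```

Weight only (-1.4 N) and no contact yet, so I keep lowering in small steps.

Emit:
carry_out(moves=[-1,0,0,0.001,0,0,0,-1,0,0,0,0,0,0,-1,0,0,0,0,0,0,-1,0,0,0,0,0,0,-1,0,0,0,0,0,0])

```text
clock: 12.02
tcp_pos: [0.5295, -0.2128, 0.2095]
orientation: [-0.0, -0.624, 0.781, -0.0]
wrist_force: [0.9, -0.5, -1.6]
finger_gap: 0.0391
```

```bash
python3 avg.py;python3 st.py|tail -1
```

```text
Favg [ 0.19 -0.2  -1.46] sd [0.51 0.26 0.6 ] axial 0.23 T [-0.01   0.014  0.01 ] 0.039746031804841306 12.375
loop stand s,lat -0.04366597677102592 -0.00037359538768855357 z 0.2204999528796631 rodlat yawerr 0.0016603255522937843
```

Emit:
carry_out(moves=[-1,0,0,0.001,0,0,0,-1,0,0,0,0,0,0,-1,0,0,0,0,0,0,-1,0,0,0,0,0,0,-1,0,0,0,0,0,0])

```text
clock: 13.05
tcp_pos: [0.5295, -0.2128, 0.2084]
orientation: [-0.0, -0.624, 0.781, 0.0]
wrist_force: [-0.1, 0.2, -1.4]
finger_gap: 0.0396
```

```bash
python3 avg.py;python3 st.py|tail -1
```

```text
Favg [ 0.11 -0.04 -1.73] sd [0.58 0.2  0.49] axial 0.11 T [ 0.001 -0.001 -0.006] 0.03942104941897577 13.4
loop stand s,lat -0.04369253583371398 -0.00036846935039405726 z 0.2194087442920359 rodlat yawerr 0.0014748823018635449
```

Emit:
carry_out(moves=[-1,0,0,0.0008,0,0,0,-1,0,0,0,0,0,0,-1,0,0,0,0,0,0,-1,0,0,0,0,0,0,-1,0,0,0,0,0,0])

```text
clock: 14.08
tcp_pos: [0.5295, -0.2128, 0.2075]
orientation: [-0.0, -0.624, 0.781, 0.0]
wrist_force: [0.4, -0.2, -1.5]
finger_gap: 0.0392
```

```bash
python3 avg.py;python3 st.py|tail -1
```

```text
Favg [-0.09 -0.08 -1.42] sd [0.46 0.4  0.26] axial -0.07 T [-0.017  0.013  0.002] 0.03922474777341521 14.425
loop stand s,lat -0.04369364700230323 -0.0003412207248112481 z 0.2185166898666048 rodlat yawerr 0.004736166615245452
```

Emit:
carry_out(moves=[-1,0,0,0.0008,0,0,0,-1,0,0,0,0,0,0,-1,0,0,0,0,0,0,-1,0,0,0,0,0,0,-1,0,0,0,0,0,0])

```text
clock: 15.1
tcp_pos: [0.5296, -0.2128, 0.2067]
orientation: [-0.0, -0.624, 0.781, -0.0]
wrist_force: [0.1, 0.3, -1.2]
finger_gap: 0.0392
```

```bash
python3 avg.py;python3 st.py|tail -1
```

```text
Favg [ 0.25  0.13 -1.18] sd [0.29 0.57 0.6 ] axial 0.22 T [-0.005  0.022 -0.008] 0.039590418816319674 15.45
loop stand s,lat -0.043644936065648975 -0.00036491072898275814 z 0.21774221047781092 rodlat yawerr -0.002021858970195467
```

Emit:
carry_out(moves=[-1,0,0,0.0008,0,0,0,-1,0,0,0,0,0,0,-1,0,0,0,0,0,0,-1,0,0,0,0,0,0,-1,0,0,0,0,0,0])

```text
clock: 16.12
tcp_pos: [0.5296, -0.2129, 0.2066]
orientation: [0.0, -0.624, 0.781, -0.0]
wrist_force: [-0.9, 0.5, 0.4]
finger_gap: 0.0395
```

```bash
python3 avg.py;python3 st.py|tail -1
```

```text
Favg [-0.42  0.16  0.22] sd [0.62 0.72 0.56] axial -0.45 T [0.051 0.099 0.021] 0.039028001368771784 16.475
loop stand s,lat -0.04357774888823383 -0.00038039267800639063 z 0.21763475588562442 rodlat yawerr 0.003993699284777108
```

Contact with the rod felt: Fz went up 1.6 N and the TCP stopped at 0.2066. I back off a hair and approach the round one.

Emit:
carry_out(moves=[-1,0,0,-0.0004,0,0,0,-1,0,-0.005,0,0,0,0,-1,0,-0.005,0,0,0,0,-1,0,-0.003,0,0,0,0,-1,0,0,0,0,0,0])

```text
clock: 17.15
tcp_pos: [0.5434, -0.2161, 0.2067]
orientation: [-0.0, -0.624, 0.781, -0.0]
wrist_force: [0.0, -0.6, -0.1]
finger_gap: 0.039
```

```bash
python3 avg.py;python3 st.py
```

```text
Favg [-0.   -0.21 -0.56] sd [0.46 0.49 0.43] axial 0.04 T [-0.004 -0.064  0.009] 0.039181470701998934 17.5
[ 0.5429 -0.216   0.2067] yaw -102.73848438321632 tilt fix deg [-0.0175 -0.0235  0.    ] F [-0.1611  0.5004 -1.5443] T [ 0.0294 -0.1006  0.0178]
loop stand s,lat -0.02990590825272014 -0.000443698106913179 z 0.2177172157110896 rodlat yawerr -0.008484383216313063
```

Emit:
carry_out(moves=[-1,0,-0.0015,-0.0002,0,0,0,-1,0,-0.0015,0,0,0,0,-1,0,-0.0015,0,0,0,0,-1,0,0,0,0,0,0,-1,0,0,0,0,0,0])

```text
clock: 18.18
tcp_pos: [0.5469, -0.2168, 0.2067]
orientation: [-0.0, -0.624, 0.781, 0.0]
wrist_force: [-0.3, -0.4, -0.7]
finger_gap: 0.0396
```

```bash
python3 avg.py;python3 st.py|tail -1
```

```text
Favg [-0.15  0.   -0.43] sd [0.28 0.5  0.42] axial -0.15 T [0.003 0.035 0.001] 0.039543641684929375 18.525
loop stand s,lat -0.02581891284473022 -0.0003415508178268828 z 0.21770219285333928 rodlat yawerr -0.011582220141349353
```

Emit:
carry_out(moves=[-1,0,-0.0015,0,0,0,0,-1,0,-0.0015,0,0,0,0,-1,0,-0.0015,0,0,0,0,-1,0,-0.0015,0,0,0,0,-1,0,-0.0015,0,0,0,0])

```text
clock: 19.2
tcp_pos: [0.553, -0.2181, 0.2067]
orientation: [-0.002, -0.624, 0.781, 0.002]
wrist_force: [-7.4, 1.1, 3.6]
finger_gap: 0.0395
```

```bash
python3 avg.py;python3 st.py|tail -1
```

```text
Favg [-5.12  0.74  2.4 ] sd [0.93 0.27 0.71] axial -5.16 T [0.147 0.981 0.054] 0.03917513012978656 19.55
loop stand s,lat -0.01970567410602931 -0.00030160250221983743 z 0.21765245434841504 rodlat yawerr -0.02629435753581788
```

The push is definite, about 5 N axial, and held for over 0.4 s. Now I relax.

Emit:
carry_out(moves=[-1,0,0,0,0,0,0,-1,0,0,-0.0003,0,0,0,-1,0,0,0,0,0,0,-1,0,0,0,0,0,0,-1,0,0,0,0,0,0])

```text
clock: 20.23
tcp_pos: [0.5529, -0.2181, 0.2067]
orientation: [-0.002, -0.624, 0.781, 0.002]
wrist_force: [-2.5, 0.6, -0.0]
finger_gap: 0.0393
```

```bash
python3 avg.py;python3 st.py; python3 - <<'E'
from h import *
w,_=snap('wrist','w5.png');a,_=snap('scene','a6.png')
cv2.imwrite('pics/w5b.png',np.hstack([cv2.resize(w[100:300,130:397],(400,300)),cv2.resize(a[95:170,110:210],(400,300),interpolation=2)])[:,:,::-1])
E
```

```text
Favg [-2.67  0.43  0.26] sd [0.36 0.39 0.24] axial -2.7 T [0.074 0.462 0.023] 0.03907865462670061 20.575
[ 0.5529 -0.218   0.2067] yaw -102.75295258441972 tilt fix deg [ 0.2887 -0.0104  0.    ] F [-2.9214  0.6833  0.3162] T [ 0.0466  0.4985 -0.0215]
loop stand s,lat -0.019724418613467295 -0.00028703107595653185 z 0.21767453103118298 rodlat yawerr -0.022952584419712707
```

View pics/w5b.png

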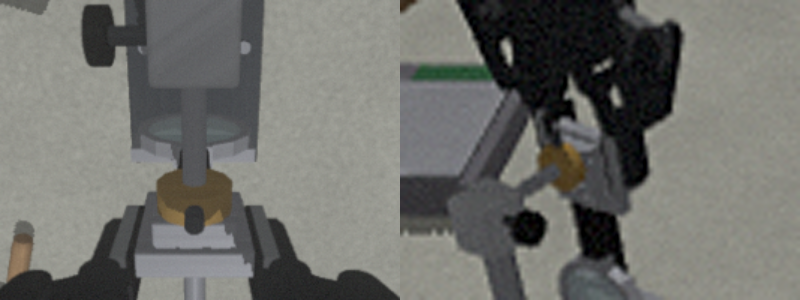

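Both loops are stacked against the collar. I ease the axial load and open gradually.

Emit:
carry_out(moves=[-1,0,0.0004,0,0,0,0,-1,0,0.0002,0,0,0,0,0,0,0,0,0,0,0,0.1,0,0,0,0,0,0,0.3,0,0,0,0,0,0], squeeze=20)

```text
clock: 21.35
tcp_pos: [0.5542, -0.2185, 0.2074]
orientation: [-0.0, -0.624, 0.781, 0.0]
wrist_force: [-0.1, -0.6, -0.4]
finger_gap: 0.0558
```

Emit:
carry_out(moves=[0.5,0,0,0,0,0,0,0.5,0,0,0,0,0,0,0.5,0,0,0,0,0,0,0.5,0,0,0,0,0,0,0.5,0,0,0,0,0,0])

```text
clock: 21.98
tcp_pos: [0.5544, -0.2186, 0.2075]
orientation: [-0.0, -0.624, 0.781, -0.0]
wrist_force: [1.1, 1.5, -0.4]
finger_gap: 0.0638
```

```bash
python3 avg.py;python3 st.py; python3 - <<'E'
from h import *
w,_=snap('wrist','w6.png');a,_=snap('scene','a7.png')
cv2.imwrite('pics/w6b.png',np.hstack([cv2.resize(w[100:300,130:397],(400,300)),cv2.resize(a[95:195,110:243],(400,300),interpolation=2)])[:,:,::-1])
E
```

```text
Favg [ 0.45  0.47 -0.06] sd [0.39 0.54 0.23] axial 0.33 T [-0.002 -0.003  0.014] 0.06412879816640825 22.325
[ 0.5544 -0.2186  0.2075] yaw -102.74528744054003 tilt fix deg [ 0.008  -0.0302  0.    ] F [-0.5948  0.1216  0.529 ] T [ 0.0209  0.0833 -0.0196]
loop stand s,lat -0.018149447412538676 -0.0004862201620322218 z 0.21852989133614512 rodlat yawerr -0.01528744054002118
```

View pics/w6b.png

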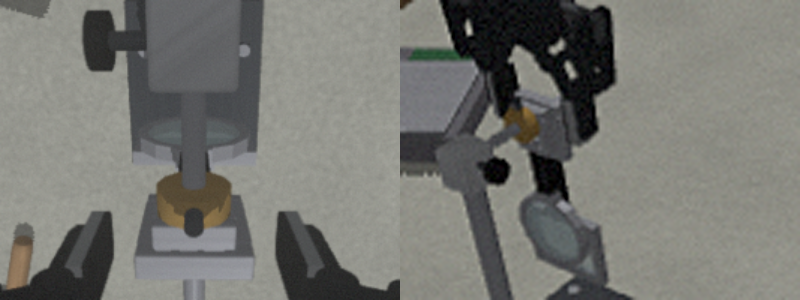

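Released: the rectangular magnifier hangs touching the round one. I retreat straight up and check.

Emit:
carry_out(moves=[0.5,0,0,-0.01,0,0,0,0.5,0,0,-0.02,0,0,0,0.5,0,0,-0.03,0,0,0,0.5,0,0,-0.03,0,0,0,0.5,0,0,-0.03,0,0,0])

```text
clock: 23.1
tcp_pos: [0.5533, -0.2179, 0.3311]
orientation: [-0.001, -0.624, 0.781, 0.002]
wrist_force: [0.1, -0.4, 0.2]
finger_gap: 0.0641
```

Emit:
carry_out(moves=[0.5,0,0,0,0,0,0,0.5,0,0,0,0,0,0,0.5,0,0,0,0,0,0,0.5,0,0,0,0,0,0,0.5,0,0,0,0,0,0])

```text
clock: 23.72
tcp_pos: [0.5535, -0.218, 0.332]
orientation: [-0.001, -0.624, 0.781, 0.001]
wrist_force: [-0.1, -1.0, -0.1]
finger_gap: 0.0643
```

```bash
python3 - <<'E'
from h import *
b,_=snap('side','b8.png');a,_=snap('scene','a8.png')
cv2.imwrite('pics/e.png',np.hstack([cv2.resize(b[215:315,220:353],(400,300),interpolation=2),cv2.resize(a[95:195,110:243],(400,300),interpolation=2)])[:,:,::-1])
for i in range(10): x=env.read_camera('scene')
print('change over .5s',np.abs(cv2.GaussianBlur(x,(5,5),0).astype(int)-cv2.GaussianBlur(a,(5,5),0))[100:200,110:243].max())
o=cv2.imread('pics/a.png')[:,:,::-1].astype(int)
for n,s in dict(rackfar=np.s_[205:260,340:400],jar=np.s_[200:235,240:265],tray=np.s_[250:300,175:250]).items(): print(n,np.abs(cv2.GaussianBlur(x,(5,5),0).astype(int)-cv2.GaussianBlur(o.astype(np.uint8),(5,5),0))[s].max(2).mean())
E
```

```text
change over .5s 5
rackfar 21.874242424242425
jar 6.289142857142857
tray 30.808
```

The picture limit is reached, so I check the bystanders and the hanging pair numerically.

```bash
python3 - <<'E'
from h import *
o=cv2.imread('pics/a.png',0);x=cv2.imread('pics/a8.png',0);ob=cv2.imread('pics/b.png',0);xb=cv2.imread('pics/b8.png',0)
ed=lambda i:cv2.Canny(i,40,110).astype(np.float32)
def m(o,x,s,n):
    r,c=s;T=cv2.GaussianBlur(o,(3,3),0)[r[0]:r[1],c[0]:c[1]];W=cv2.GaussianBlur(x,(3,3),0)[r[0]-12:r[1]+12,c[0]-12:c[1]+12]
    R=cv2.matchTemplate(W,T,cv2.TM_CCOEFF_NORMED);_,v,_,p=cv2.minMaxLoc(R);print(n,p[0]-12,p[1]-12,round(v,2))
m(o,x,((206,236),(242,266)),'jar scene');m(o,x,((250,305),(172,250)),'tray scene');m(o,x,((210,262),(345,392)),'plate+mirror scene')
m(ob,xb,((218,245),(228,248)),'jar side');m(ob,xb,((203,243),(270,320)),'tray side');m(ob,xb,((146,185),(188,216)),'plate+mirror side')
m(cv2.imread('pics/a7.png',0),x,((125,200),(150,215)),'hung pair, released vs retreated')
E
```

```text
jar scene 0 -1 0.81
tray scene 0 0 0.47
plate+mirror scene 0 0 0.75
jar side 0 1 0.79
tray side 1 1 0.34
plate+mirror side 0 1 0.59
hung pair, released vs retreated 0 0 0.86
```

Nothing has shifted: the low correlations are arm shadow at zero offset. The pair is still, so I hand in.

```bash
python3 -c "
from h import *
print(env.hand_in())"
```

```text
the job is handed in; nothing more can be done
None
```

The rectangular magnifier now hangs on the hook in front of the round one, and the job is handed in at about 25 s of the 69 s. I gripped it by its loop, lifted it clear of the rack, and passed the loop over the nose. I lowered it until I felt it touch the rod, then slid the round one back. The push against the collar read about 5 N along the rod for 0.4 s, with one reading of about 7.5 N at the end of the stroke. I then eased off, opened the gripper and withdrew straight up.

**Last checks:**
- **Hanging pair:** the picture taken just after release showed both loops stacked against the collar. The later comparison pictures showed no movement over 0.5 s or after withdrawing.
- **Bystanders:** jar, tray, mirror and scale plate matched their starting positions to within 1 pixel. The match for the tray (0.34 and 0.47) and for the mirror and plate from the side (0.59) was weak. I put that down to the arm's shadow.
- **Not confirmed by eye:** the picture limit refused the last close-up, so the final state after withdrawing rests on those numerical comparisons.
- **Disagreement:** the rod contact put the loop 13.4 mm above the TCP, against 10 to 12 mm from the cameras. I went by the contact.

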